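# Snap the tart carrier shut

### The job

Close up the carrier with the tart in it: press each of the three red tabs around its lid down until all of them lie flat. Leave the carrier upright where it stands, and do not touch the empty carrier with the blue tabs.

Things in the scene. Friction and masses are not known exactly. Their poses are not given: they have to be found in the camera images.
- tart_box: Low round cream tart carrier with red tabs, a berry tart showing through its flat clear lid (already on): 160 mm across, 60 mm high, loose on the table, about 0.9 kg. Origin: centre of the underside, on the table; z up. Red tabs tab_a, tab_b, tab_c at 0, 120, 240 degrees about z from +x; each hinges 80 mm from the axis, 60 mm above the table, and reaches 35 mm further out.
- empty_box: Bystander: carrier of the same shape and size with blue tabs and nothing inside, its tabs also standing up. Origin: centre of the underside; 160 mm across, 60 mm high; tabs reach 115 mm from the axis and 86 mm above the table. To be left alone.
- tab_a (a joint): Red tab at 0 degrees: plate 36 mm wide, 5 mm thick. Rad: 0 = open, sloping up 40 degrees outward; 0.70 = level, top face 63 mm above table; 0.75 = firm stop. Starts at 0 to 0.2; stays at any angle it is left. Press straight down on its outer half, about 104 mm from the carrier's axis, shut fingers: 2 to 5 N moves it.
- tab_b (a joint): Red tab at 120 degrees: plate 36 mm wide, 5 mm thick. Rad: 0 = open, sloping up 40 degrees outward; 0.70 = level, top face 63 mm above table; 0.75 = firm stop. Starts at 0 to 0.2; stays at any angle it is left. Press straight down on its outer half, about 104 mm from the carrier's axis, shut fingers: 2 to 5 N moves it.
- tab_c (a joint): Red tab at 240 degrees: plate 36 mm wide, 5 mm thick. Rad: 0 = open, sloping up 40 degrees outward; 0.70 = level, top face 63 mm above table; 0.75 = firm stop. Starts at 0 to 0.2; stays at any angle it is left. Press straight down on its outer half, about 104 mm from the carrier's axis, shut fingers: 2 to 5 N moves it.

How it is judged:
At the end, for the whole second after the job is handed in: All three red tabs are down (each past 0.58 rad, within about 7 degrees of level), and the tart carrier stands upright (within 6 degrees) and at rest, within 50 mm of where it stood (value of joint each of tab_a, tab_b, tab_c above 0.58 rad and angle between tart_box's own z axis and vertical below 0.1 rad and distance of tart_box from where it was at the start of the episode below 0.05 m and linear speed of tart_box below 0.02 m/s); the robot touches nothing.
It fails at once if the empty carrier is touched (more than 2 N) (contact force between any of the fingers, the arm and empty_box above 2 N).
It fails at once if the empty carrier is shifted by more than 20 mm (distance of empty_box from where it was at the start of the episode above 0.02 m).
It fails at once if the tart carrier is tipped by more than 15 degrees (angle between tart_box's own z axis and vertical above 0.26 rad).
It also fails if it takes over 40 s, if anything falls off the work surface, if the arm or the gripper's body presses on something with over 40 N, if the wrist force passes 120 N, or if a joint passes its speed limit or range.

### The arm

A 7-joint arm with a two-finger parallel gripper is mounted at the origin on the work surface. World frame = base frame: x ahead of the robot, y to its left, z up, the work surface at z = 0. Lengths are in m, angles in rad, forces in N, time in s.
With the tool pointing down it reaches from about 0.4 to 0.85 m from the base axis. Payload 10.4 kg.
Tool frame: the origin (TCP) lies between the finger pads; the fingertips stand 14 mm ahead of it and the grasp point (between the pads) lies 5 mm behind it (r.finger_overhang is the z of the fingertips in the tool frame, in m); z points along the fingers, y is the line along which they close (so a half turn about z gives the same grasp; the last joint's range is limited). The gripper opens to 87 mm and grips with 3 to 60 N. Pads are 19 mm wide; open, the fingers measure 117 mm over their backs; the gripper's body (75 mm by 190 mm) begins 51 mm behind the grasp point.
Start: joints at [-1.271, 0.332, -0.065, 1.46, 0.022, 1.35, -0.088], TCP at [0.198, 0.593, 0.237] pointing down, gripper open.
Joint ranges: [-2.6, 2.6], [-0.5, 2.12], [-1.47, 1.34], [0.16, 2.42], [-1.27, 4.41], [0.06, 2.06], [-2.6, 2.6]. Speed limits (rad/s): [2.22, 2.22, 2.79, 2.79, 3.14, 3.14, 3.14].

### API

Orientations are given as a unit quaternion [x, y, z, w].
In Python, from bench import r, optics gives the robot as it stands.
- The arm moves only by the shell command python3 -m pendant 'ROWS' [FORCE]. ROWS is JSON, a list of rows, each a list of 7 numbers: the closure, from -1 (fully open) to 1 (shut), then the shift along the tool's x, y, z scaled (see below), then the turn, a rotation vector about the tool's x, y, z scaled (see below). In form: [[grip, x, y, z, rx, ry, rz], ...]. A call has 1 to 8 rows; each row is the pose to reach, as a shift and turn from the pose commanded when the call began, along the tool's axes at that moment; what a row does not reach only later rows make up. The controller multiplies each number of a shift by 0.3 m and each number of a turn by 120 degrees. A row lasts 1/8 s, in which the tool goes at most 62.5 mm and 10.7 degrees, less where a joint would pass 70% of its speed; a pose out of reach is approached as far as the arm can. A call with a number of a shift or a turn outside -1 to 1 is refused whole. A call with a gripper value outside its range is refused whole. The fingers move at their own pace and stop on an object; FORCE is the grip in N (left out, the last holds). Time passes only in rows, so rows that repeat a pose let the fingers close. It gives the time, the measured TCP pose, the force, the opening and the grip force at its end, in the units of the state.
- r.read_state(): the state, without advancing time (a new reading comes with each control period).
- optics.camera(name): name is "scene" or "top" or "wrist"; returns a dict with "pixels" (400x640x3 uint8, red, green, blue), "vfov" (degrees; the focal length in pixels is half the picture's height over the tangent of half this angle, whatever the lens; pixels are square), "cx", "cy" (the principal point, pixels), "rvec" (rotation vector, rad) and "tvec" (3), from world to camera coordinates, as OpenCV has them. Camera axes: x right, y down, z forward; pixel columns grow to the right and rows downward; lengths in m; the calibration is good to about 2 mm. A picture is of the moment at which its call begins. There is no depth.
- r.close_job(): hands the job in; it is judged then, once.
The state is a dict: "time": time; "joint_positions": joint angles; "joint_vel": joint speeds; "joint_torque": joint torques, N m; "ee_pos": TCP position; "eef_rot": TCP orientation; "ft_force": force on the tool from outside, world axes, zero at the start; "torque": the same for the moment, N m; "width": finger opening in m; "grip_force": force on a finger pad.
Only numpy, scipy, OpenCV 4.12 (cv2) and the standard library are available. Lean on these libraries where they do the work, as an engineer would, in place of code of your own. Each camera call takes 0.05 s, during which the arm holds its last target. There are 200 camera calls.

## Working session

There is one attempt and no reset: what is moved stays moved. The work goes in short steps, Python scripts to look and compute and a shell command to move; the robot and the scene stay as the last step left them, time stands still between calls to the robot, and variables do not carry over. Pictures are saved under pics/ and viewed, at most 10 in all, crops included, and the job is handed in when it is done.

```bash
mkdir -p pics; python3 - <<'E'
from bench import r, optics
import cv2
for n in ("top","scene"):
    c=optics.camera(n); cv2.imwrite(f"pics/{n}1.png",c["pixels"][:,:,::-1]); print(n,c["vfov"],c["cx"],c["cy"],c["rvec"],c["tvec"])
s=r.read_state(); print(s["time"],s["ee_pos"],s["eef_rot"],s["ft_force"],r.finger_overhang)
E
```

```text
top 51.533877050606655 323.5857604729134 203.31033284771448 [ 1.99522861 -2.22341593  0.23095921] [0.03717405 0.55192401 0.82085317]
scene 48.11568058527932 317.78325732478345 201.2534398367513 [ 2.48946784  0.77567191 -0.22574742] [-0.42252371 -0.21848714  1.2536866 ]
0.1 [0.19815696 0.59241251 0.23585725] [ 1.60683598e-01  9.87005773e-01 -6.16527307e-04 -7.29522466e-05] [-1.05942569  0.30946101 -0.76476776] 0.014
```

View pics/top1.png

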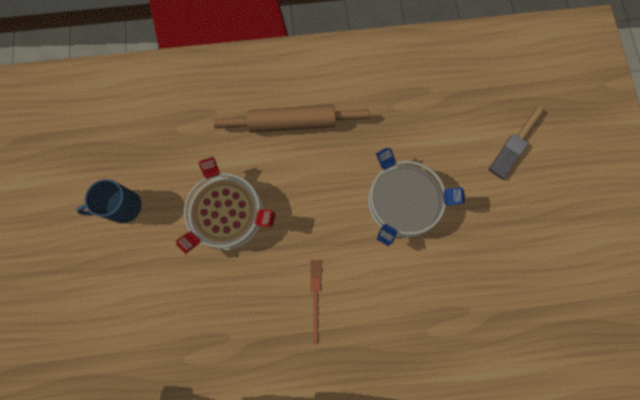

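View pics/scene1.png

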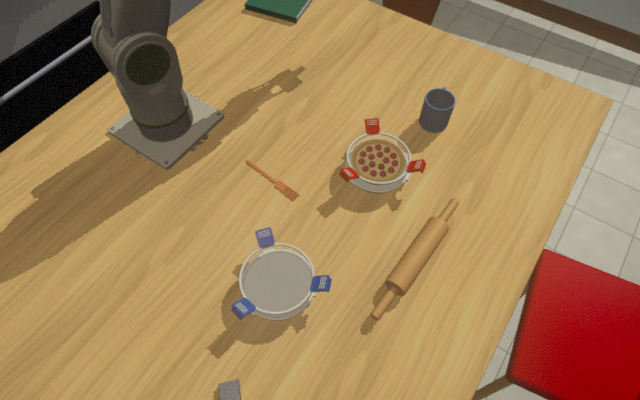

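The top view shows the red carrier around (222,212), with tabs at (209,168), (266,218) and (187,242). The blue carrier is around (407,198). The mug at (112,200) and the rolling pin at (290,118) are nearby. Next I'll fit the carrier pose from the red blobs in both views.

```bash
cat > h.py <<'E'
import numpy as np, cv2
from bench import r, optics
from scipy.optimize import least_squares
from scipy.spatial.transform import Rotation as R
def K(c):
    h=c["pixels"].shape[0]; f=h/2/np.tan(np.radians(c["vfov"])/2)
    return np.array([[f,0,c["cx"]],[0,f,c["cy"]],[0,0,1.]])
def proj(c,P): return cv2.projectPoints(np.array(P,float),np.array(c["rvec"]),np.array(c["tvec"]),K(c),None)[0][:,0]
def blobs(c,near,rad=75,lo=15):
    p=c["pixels"].astype(int); m=((p[...,0]>110)&(p[...,1]<60)&(p[...,2]<60)).astype(np.uint8)
    m=cv2.morphologyEx(m,cv2.MORPH_CLOSE,np.ones((7,7)))
    n,_,st,ce=cv2.connectedComponentsWithStats(m)
    return [(tuple(ce[i].round(1)),int(st[i,4])) for i in range(1,n) if st[i,4]>lo and np.hypot(*(ce[i]-near))<rad]
def tab(b,k,s=.0175,a=0.6):  # b = x,y,yaw
    t=b[2]+k*2*np.pi/3; q=.08+s*np.cos(a)
    return [b[0]+q*np.cos(t),b[1]+q*np.sin(t),.06+s*np.sin(a)+.002]
def ray(c,uv,z):
    Rm=cv2.Rodrigues(np.array(c["rvec"]))[0]; t=np.array(c["tvec"]); o=-Rm.T@t
    d=Rm.T@np.linalg.inv(K(c))@[uv[0],uv[1],1]; return o+d*(z-o[2])/d[2]
E
python3 - <<'E'
from h import *
T=optics.camera("top"); S=optics.camera("scene")
bt=[b for b in blobs(T,(222,212))]; bs=blobs(S,(378,158))
print(bt,bs)
big=lambda bb:[np.array(b[0]) for b in sorted(bb,key=lambda b:-b[1])]
W=[[ 209,168],[266,218],[187,242]]
near=lambda p,bb:min(big(bb),key=lambda q:np.hypot(*(q-p)))
uT=[near(w,bt) for w in W]
P=[ray(T,u,.072) for u in uT]; c0=np.mean(P,0)
yaws=[np.arctan2(*(p-c0)[1::-1]) for p in P]; print(c0,np.degrees(yaws))
order=[0]+([1,2] if (yaws[1]-yaws[0])%(2*np.pi)<np.pi else [2,1])
uT=[uT[i] for i in order]
ws=[near(proj(S,[P[i]])[0],bs) for i in order]
f=lambda b:np.concatenate([(proj(T,[tab(b,k) for k in range(3)])-uT).ravel(),(proj(S,[tab(b,k) for k in range(3)])-ws).ravel()])
for nm,g in (("both",f),("top",lambda b:f(b)[:6]),("scene",lambda b:f(b)[6:])):
    s=least_squares(g,[c0[0],c0[1],yaws[0]]); print(nm,s.x.round(4),s.fun.round(1))
    if nm=="both": 
        b=s.x
        for k in range(3): print(k,order[k],np.round(tab(b,k,.024,.0)[:2],4), np.degrees(b[2]+k*2.0944).round(1))
print("mug",ray(T,(112,200),.08),"empty",ray(T,(407,198),.06))
s=r.read_state();print(R.from_quat(s["eef_rot"]).as_matrix().round(3))
E
```

```text
[((np.float64(262.8), np.float64(217.4)), 203), ((np.float64(180.7), np.float64(246.8)), 35)] [((np.float64(372.3), np.float64(127.8)), 107), ((np.float64(416.4), np.float64(165.8)), 157), ((np.float64(348.0), np.float64(173.5)), 147)]
[0.51955093 0.16368891 0.072     ] [-76.03213658 -76.03213658 103.96786342]
both [ 0.5217  0.16   -2.4213] [  7.4  39.5 -13.8 -34.6  12.3  -7.3 -28.8 -15.9  34.4   5.8  -2.   -0.8]
0 0 [0.4435 0.0914] -138.7
1 1 [0.6202 0.1266] -18.7
2 2 [0.5014 0.262 ] 101.3
top [ 0.5222  0.1645 -2.3265] [  8.   36.1 -20.1 -35.3  11.3  -3.2]
scene [ 0.5226  0.1514 -2.6785] [-30.4 -21.3  24.3  12.6   5.    5.2]
mug [0.60288588 0.41453505 0.08      ] empty [ 0.544708   -0.19987627  0.06      ]
[[-0.948  0.317 -0.   ]
 [ 0.317  0.948 -0.001]
 [-0.    -0.001 -1.   ]]
```

```bash
python3 - <<'E'
s=open('h.py').read()
s=s.replace("((p[...,0]>110)&(p[...,1]<60)&(p[...,2]<60))","((p[...,0]>90)&(p[...,0]>2.6*p[...,1])&(p[...,0]>2.6*p[...,2]))")
s+='''
def fit(T,S,W,a=0.6):
    near=lambda p,bb:min([np.array(b[0]) for b in bb if b[1]>60],key=lambda q:np.hypot(*(q-p)))
    bt=blobs(T,(222,212),lo=60); bs=blobs(S,(378,158),lo=40); print(bt,bs)
    uT=[near(np.array(w),bt) for w in W]
    P=[ray(T,u,.072) for u in uT]; c0=np.mean(P,0); ya=np.array([np.arctan2(*(p-c0)[1::-1]) for p in P])
    o=[0]+([1,2] if (ya[1]-ya[0])%(2*np.pi)<np.pi else [2,1])
    u=[uT[i] for i in o]; w=[near(proj(S,[P[i]])[0],bs) for i in o]
    f=lambda b:np.concatenate([(proj(T,[tab(b,k,a=a) for k in range(3)])-u).ravel(),(proj(S,[tab(b,k,a=a) for k in range(3)])-w).ravel()])
    for nm,g in (("top",lambda b:f(b)[:6]),("scene",lambda b:f(b)[6:]),("both",f)):
        s=least_squares(g,[c0[0],c0[1],ya[0]]); print(nm,s.x.round(4),s.fun.round(1))
    return s.x,o
'''
open('h.py','w').write(s)
E
python3 - <<'E'
from h import *
T=optics.camera("top"); S=optics.camera("scene")
b,o=fit(T,S,[[209,168],[266,218],[187,242]])
s=r.read_state(); M=R.from_quat(s["eef_rot"]).as_matrix(); p=s["ee_pos"]
for k in range(3):
    q=np.array([*tab(b,k,.024,0)[:2],p[2]]); print(k,o[k],q.round(4),np.degrees(b[2]+k*2.0944).round(1),(M.T@(q-p)/.3).round(4))
E
```

```text
[((np.float64(209.6), np.float64(169.0)), 163), ((np.float64(263.6), np.float64(217.5)), 216), ((np.float64(191.0), np.float64(238.1)), 101)] [((np.float64(372.0), np.float64(127.8)), 102), ((np.float64(416.4), np.float64(165.7)), 157), ((np.float64(349.2), np.float64(172.9)), 121)]
top [0.5639 0.1908 0.2022] [ 0.5 -2.7 -2.2  2.9  1.7 -0.5]
scene [0.5674 0.1885 0.2092] [-0.1  0.9 -0.2 -2.1  0.3  1. ]
both [0.5653 0.1902 0.2049] [ 0.7 -3.3 -1.9  2.3  2.  -1.3 -0.6  0.2 -0.4 -2.9 -0.2 -0. ]
0 0 [0.6671 0.2114 0.2363] 11.7 [-1.8854e+00 -7.0960e-01  3.0000e-04]
1 2 [0.496  0.2678 0.2363] 131.7 [-1.2849e+00 -7.1200e-01  3.0000e-04]
2 1 [0.5327 0.0914 0.2363] 251.7 [-1.5873e+00 -1.2308e+00  5.0000e-04]
```

```bash
python3 - <<'E'
from h import *
T=optics.camera("top"); S=optics.camera("scene")
b=[.5653,.1902,.2049]; out=[]
for c,(u,v) in ((T,(222,208)),(S,(380,160))):
    k=4; h=75; im=cv2.resize(c["pixels"][v-60:v+60,u-h:u+h,::-1],None,fx=k,fy=k,interpolation=cv2.INTER_CUBIC)
    d=lambda P,col:cv2.polylines(im,[((proj(c,P)-[u-h,v-60]+.5)*k).round().astype(int)],True,col,1)
    d([[b[0]+.08*np.cos(t),b[1]+.08*np.sin(t),.06] for t in np.linspace(0,6.28,60)],(0,255,0))
    for i in range(3):
        t=b[2]+i*2.0944; e=np.array([-np.sin(t),np.cos(t),0])*.018
        A=np.array(tab(b,i,0)); B=np.array(tab(b,i,.035,.6)); d([A-e,A+e,B+e,B-e],(255,255,0))
    cv2.imwrite(f"pics/ov{len(out)}.png",im); out.append(1)
a=cv2.imread("pics/ov0.png");b=cv2.imread("pics/ov1.png")
cv2.imwrite("pics/ov.png",cv2.resize(np.vstack([a,b]),None,fx=.62,fy=.62,interpolation=cv2.INTER_AREA))
E
```

```text
(no output)
```

View pics/ov.png

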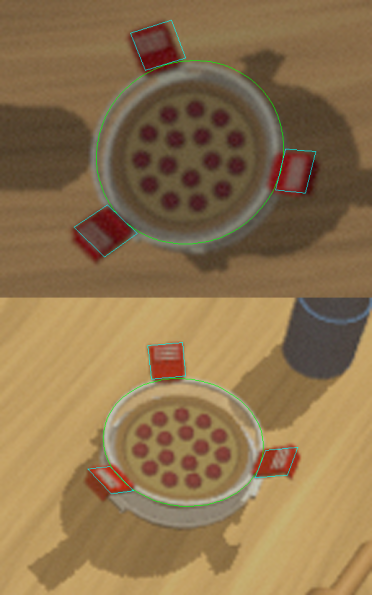

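The overlay fits to within about 5 mm. I'll refine it by matching the tab outlines, including the tab angles.

```bash
cat >> h.py <<'E'
def masks(c,b):
    p=c["pixels"].astype(int); m=((p[...,0]>55)&(p[...,0]>2.1*p[...,1])&(p[...,0]>2.1*p[...,2])).astype(np.uint8)
    out=np.zeros_like(m)
    for k in range(3):
        w=np.zeros_like(m); u=proj(c,[tab(b,k)])[0]; cv2.circle(w,tuple(int(x) for x in u.round()),17,1,-1)
        cv2.fillConvexPoly(w,proj(c,[[b[0]+.077*np.cos(t),b[1]+.077*np.sin(t),.06] for t in np.linspace(0,6.28,40)]).round().astype(int),0)
        pts=cv2.findNonZero(m*w)
        if pts is not None: cv2.fillConvexPoly(out,cv2.convexHull(pts),1)
    return out.astype(float)
def refine(cams,b,q=(0.1,.1,.1)):
    M=[masks(c,b) for c in cams]
    def cost(v):
        e=0
        for c,m in zip(cams,M):
            im=np.zeros(m.shape,np.uint8)
            for k in range(3):
                t=v[2]+k*2.0944; n=np.array([-np.sin(t),np.cos(t),0])*.018; a=.698-v[3+k]
                rad=np.array([np.cos(t),np.sin(t),0]); N=-rad*np.sin(a)+[0,0,np.cos(a)]; D=rad*np.cos(a)+[0,0,np.sin(a)]
                H=np.array([v[0],v[1],.06])+rad*.08
                P=[H+s*n+l*D+h*N for s in (-1,1) for l in (0,.035) for h in (-.002,.003)]
                cv2.fillConvexPoly(im,cv2.convexHull((proj(c,P)*16).round().astype(np.int32)),255,cv2.LINE_AA,4)
            e+=np.abs(im/255-m).sum()
        return e+ 0*sum(v)
    from scipy.optimize import differential_evolution as de
    bd=[(b[0]-.01,b[0]+.01),(b[1]-.01,b[1]+.01),(b[2]-.12,b[2]+.12)]+[(max(0,x-.15),x+.15) for x in q]
    s=de(cost,bd,maxiter=60,popsize=8,seed=1); return s.x,s.fun,sum(m.sum() for m in M)
E
python3 - <<'E'
from h import *
T=optics.camera("top"); S=optics.camera("scene"); b=[.5653,.1902,.2049]
for nm,cs in (("both",[T,S]),("top",[T]),("scene",[S])):
    x,f,n=refine(cs,b); print(nm,x.round(4),round(f),n)
    if nm=="both":
        s=r.read_state(); M=R.from_quat(s["eef_rot"]).as_matrix(); p=s["ee_pos"]
        for k in range(3):
            q=np.array([*tab(x,k,.024,0)[:2],p[2]]); print(k,q.round(4),(M.T@(q-p)/.3).round(4))
E
```

```text
both [0.5632 0.1917 0.2061 0.241  0.2473 0.2398] 350 1384.0
0 [0.665  0.213  0.2365] [-1.877  -0.7071 -0.    ]
1 [0.4938 0.2692 0.2365] [-1.2765 -0.7102 -0.    ]
2 [0.5307 0.0929 0.2365] [-1.5795 -1.2286 -0.    ]
top [0.563  0.192  0.2065 0.0669 0.2394 0.2328] 197 844.0
scene [0.5652 0.1903 0.2093 0.1996 0.1993 0.229 ] 137 540.0
```

```bash
python3 -m pendant '[[1,-0.16,-0.09,0,0,0,0],[1,-0.34,-0.19,0,0,0,0],[1,-0.51,-0.285,0,0,0,0],[1,-0.68,-0.38,0,0,0,0],[1,-0.85,-0.47,0,0,0,0],[1,-0.95,-0.53,0,0,0,0],[1,-0.95,-0.53,0,0,0,0]]' 20 && python3 - <<'E'
from h import *
s=r.read_state(); M=R.from_quat(s["eef_rot"]).as_matrix(); p=s["ee_pos"]; x=[.564,.191,.207]
print(s["time"],p,s["width"],s["ft_force"])
for k in range(3):
    q=np.array([*tab(x,k,.024,0)[:2],.13]); print(k,q.round(4),(M.T@(q-p)/.3).round(3))
E
```

```text
time: 1.38
ee_pos: [0.4204, 0.3488, 0.2368]
eef_rot: [0.163, 0.987, -0.0, 0.0]
ft_force: [-0.8, 0.3, -0.1]
width: 0.0254
grip_force: 0.0
1.375 [0.42035746 0.3487913  0.23680563] 0.02535458534974135 [-0.83728937  0.31543789 -0.05308377]
0 [0.6658 0.2124 0.13  ] [-0.921 -0.167  0.357]
1 [0.4946 0.2685 0.13  ] [-0.32  -0.174  0.356]
2 [0.5316 0.0922 0.13  ] [-0.626 -0.69   0.357]
```

```bash
python3 -m pendant '[[1,-0.16,-0.09,0,0,0,0],[1,-0.32,-0.174,0,0,0,0],[1,-0.32,-0.174,0.18,0,0,0],[1,-0.32,-0.174,0.30,0,0,0],[1,-0.32,-0.174,0.30,0,0,0]]' && python3 - <<'E'
from h import *
c=optics.camera("wrist"); im=c["pixels"][:,:,::-1].copy(); x=[.564,.191,.207]
for k in range(3):
    u=proj(c,[tab(x,k,.024)])[0]; print(k,u)
    if abs(u).max()<2000: cv2.circle(im,tuple(int(v) for v in u),4,(0,255,0),1)
cv2.imwrite("pics/w1.png",im); s=r.read_state(); print(s["width"],s["ee_pos"])
E
```

```text
time: 2.0
ee_pos: [0.4906, 0.2717, 0.1442]
eef_rot: [0.16, 0.987, -0.002, -0.002]
ft_force: [-0.6, -0.5, 0.4]
width: 0.0002
grip_force: 0.0
0 [317.86080771 391.47082575]
1 [316.29824568 227.36978894]
2 [148.77766439 318.00460872]
0.0003637658549098148 [0.49182497 0.27229585 0.14648784]
```

View pics/w1.png

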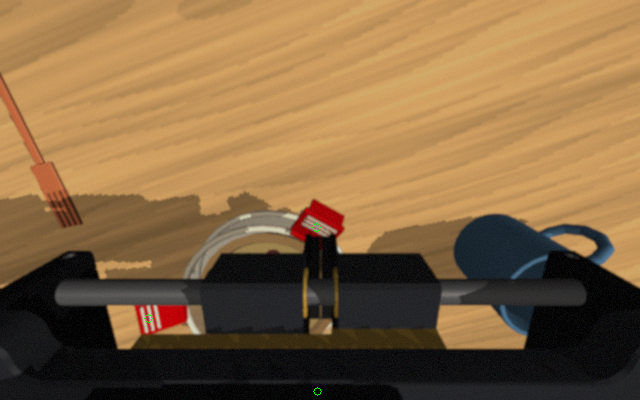

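The wrist view shows tab 1 under the fingers at about (318,222), within a few mm of the prediction. Pressing it down now.

```bash
python3 -m pendant '[[1,0,0,0.08,0,0,0],[1,0,0,0.13,0,0,0],[1,0,0,0.17,0,0,0],[1,0,0,0.20,0,0,0],[1,0,0,0.22,0,0,0],[1,0,0,0.235,0,0,0],[1,0,0,0.237,0,0,0],[1,0,0,0.237,0,0,0]]'
```

```text
time: 3.05
ee_pos: [0.4928, 0.2719, 0.076]
eef_rot: [0.161, 0.987, 0.0, 0.0]
ft_force: [-3.4, -0.2, 4.6]
width: 0.0008
grip_force: 2.6
```

```bash
python3 -m pendant '[[1,0,0,0.005,0,0,0],[1,0,0,-0.12,0,0,0],[1,0,0,-0.22,0,0,0],[1,-0.16,0,-0.22,0,0,0],[1,-0.34,0,-0.22,0,0,0],[1,-0.52,-0.005,-0.22,0,0,0],[1,-0.61,-0.005,-0.22,0,0,0],[1,-0.61,-0.005,-0.22,0,0,0]]'; python3 - <<'E'
from h import *
T=optics.camera("top"); S=optics.camera("scene"); 
cv2.imwrite("pics/c2.png",np.hstack([cv2.resize(c["pixels"][v-70:v+70,u-60:u+60,::-1],None,fx=3,fy=3,interpolation=cv2.INTER_CUBIC) for c,(u,v) in ((T,(215,210)),(S,(380,150)))]))
s=r.read_state(); M=R.from_quat(s["eef_rot"]).as_matrix(); p=s["ee_pos"]; print(s["time"],p); x=[.564,.191,.207]
for k in range(3):
    q=np.array([*tab(x,k,.024,0)[:2],.0755]); print(k,(M.T@(q-p)/.3).round(3))
E
```

```text
time: 4.05
ee_pos: [0.6672, 0.2096, 0.1405]
eef_rot: [0.162, 0.987, -0.001, 0.0]
ft_force: [-1.0, 0.1, -0.7]
width: 0.0
grip_force: 0.0
4.15 [0.6652003  0.21206503 0.14089248]
0 [-0.002  0.002  0.218]
1 [ 0.599 -0.002  0.218]
2 [ 0.295 -0.52   0.219]
```

View pics/c2.png

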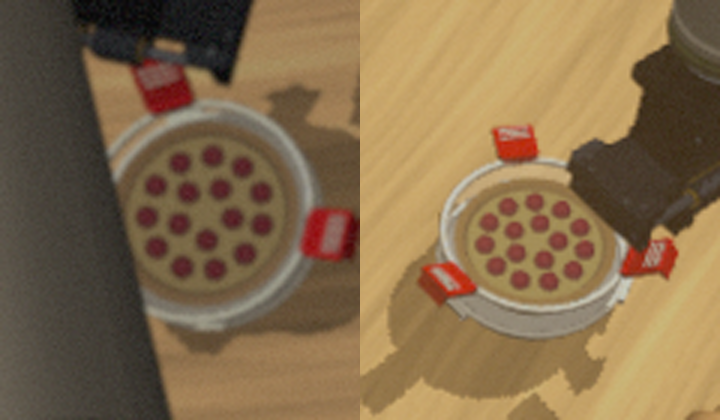

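The scene crop shows tab 1 at (515,142) lying flatter, and the carrier hasn't moved. The arm is above tab 0, so I'll press that next.

```bash
python3 -m pendant '[[1,0,0,0.08,0,0,0],[1,0,0,0.12,0,0,0],[1,0,0,0.16,0,0,0],[1,0,0,0.19,0,0,0],[1,0,0,0.21,0,0,0],[1,0,0,0.22,0,0,0],[1,0,0,0.225,0,0,0],[1,0,0,0.225,0,0,0]]'
```

```text
time: 5.15
ee_pos: [0.6659, 0.2123, 0.0758]
eef_rot: [0.161, 0.987, 0.0, 0.0]
ft_force: [-3.7, -1.5, 14.5]
width: 0.0006
grip_force: 7.2
```

```bash
python3 -m pendant '[[1,0,0,0.005,0,0,0],[1,0,0,-0.12,0,0,0],[1,0,0,-0.22,0,0,0],[1,0.08,-0.14,-0.22,0,0,0],[1,0.17,-0.30,-0.22,0,0,0],[1,0.25,-0.44,-0.22,0,0,0],[1,0.295,-0.52,-0.22,0,0,0],[1,0.295,-0.52,-0.22,0,0,0]]'; python3 - <<'E'
from h import *
optics.camera("top")
s=r.read_state(); M=R.from_quat(s["eef_rot"]).as_matrix(); p=s["ee_pos"]; print(s["time"],p); x=[.564,.191,.207]
for k in range(3):
    q=np.array([*tab(x,k,.024,0)[:2],.0755]); print(k,(M.T@(q-p)/.3).round(3))
E
```

```text
time: 6.15
ee_pos: [0.5308, 0.0907, 0.1399]
eef_rot: [0.162, 0.987, -0.0, -0.001]
ft_force: [0.6, 0.7, -0.0]
width: 0.0007
grip_force: 0.0
6.2 [0.53183331 0.09204732 0.14004604]
0 [-0.296  0.522  0.215]
1 [0.305 0.518 0.215]
2 [0.001 0.    0.215]
```

Tab 0 reached its stop at 14.5 N. Now tab 2. After that I'll lift well clear and swing away for a check.

```bash
python3 -m pendant '[[1,0,0,0.08,0,0,0],[1,0,0,0.12,0,0,0],[1,0,0,0.16,0,0,0],[1,0,0,0.19,0,0,0],[1,0,0,0.21,0,0,0],[1,0,0,0.22,0,0,0],[1,0,0,0.224,0,0,0],[1,0,0,0.224,0,0,0]]'
```

```text
time: 7.2
ee_pos: [0.5327, 0.0921, 0.0752]
eef_rot: [0.161, 0.987, 0.0, 0.0]
ft_force: [-11.0, -4.7, 27.6]
width: 0.0002
grip_force: 14.1
```

```bash
python3 -m pendant '[[1,0,0,-0.1,0,0,0],[1,0,0,-0.3,0,0,0],[1,0,0,-0.45,0,0,0],[1,0.15,-0.1,-0.5,0,0,0],[1,0.3,-0.2,-0.5,0,0,0],[1,0.4,-0.3,-0.5,0,0,0],[1,0.4,-0.35,-0.5,0,0,0],[1,0.4,-0.35,-0.5,0,0,0]]'; python3 - <<'E'
from h import *
T=optics.camera("top"); S=optics.camera("scene"); 
cv2.imwrite("pics/c3.png",np.hstack([cv2.resize(c["pixels"][v-70:v+70,u-60:u+60,::-1],None,fx=3,fy=3,interpolation=cv2.INTER_CUBIC) for c,(u,v) in ((T,(215,210)),(S,(380,150)))]))
b=[.564,.191,.207]
for cs in ([T,S],[S]): print(refine(cs,b,(.65,.65,.65)))
E
```

```text
time: 8.2
ee_pos: [0.3856, 0.0304, 0.2232]
eef_rot: [0.161, 0.987, 0.001, 0.001]
ft_force: [0.6, 0.6, 0.1]
width: 0.0004
grip_force: 0.0
(array([0.56360471, 0.19196372, 0.21277551, 0.7991757 , 0.78700936,
       0.56112577]), np.float64(414.72941176470584), np.float64(1281.0))
(array([0.56396363, 0.19100049, 0.20708481, 0.73865284, 0.79986059,
       0.54940058]), np.float64(138.23529411764704), np.float64(519.0))
```

View pics/c3.png

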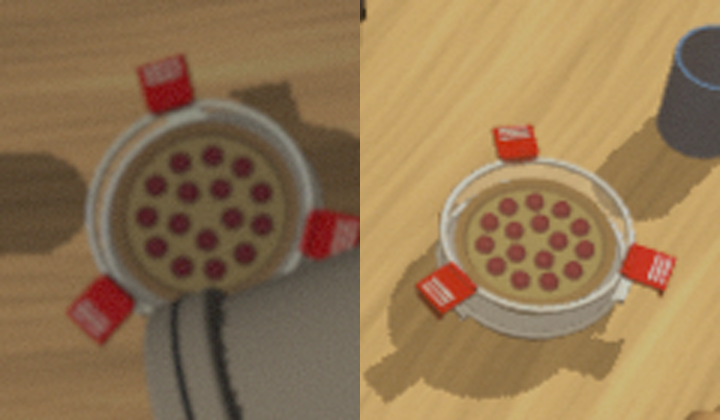

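All three tabs look flat in both views: (165,85), (330,235) and (100,308) in the top crop, (515,142), (650,265) and (445,290) in the scene crop. The fingertips went down to about 61–62 mm on each tab. The carrier hasn't moved and the arm is clear, so I'm handing in.

```bash
python3 -c "
from bench import r
print(r.close_job())"
```

```text
the job is handed in; nothing more can be done
None
```

I pressed all three red tabs down flat, the tart carrier is upright where it stood, the blue carrier was not touched, and the job is handed in (no verdict was returned).

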